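# Take the blue solder reel out of its bench stand

### The job

Flip the red cam lever of the stand that holds the blue solder reel fully back and leave it open. Then take hold of that reel, draw it with its axle down the sloping slots and out at the front of the stand, and set it down gently in the green tray, lying on its flanges with the axle level. Leave the amber reel where it is in its own stand.

Things in the scene. Friction and masses are not known exactly. Their poses are not given: they have to be found in the camera images.
- blue_stand: Fixed stand of the blue reel (the amber reel has a twin): dark base 100 x 130 x 8 mm, two aluminium cheeks 135 mm tall, 96 mm apart inside. Origin on the bench under the seated axle; -x its open front, +y the lever's cheek. Axle seat x 0, z 80 mm, behind a 3.5 mm lip. Slots 26 mm high, upper jaw blocks a lift over 30 mm; their midline falls 35 deg from x 0, z 100 to the open front x -50, z 65 mm.
- blue_stand_lever (a joint): Red cam lever outside the blue stand's +y cheek: 0 to 0.12 rad shut, 1.45 open. Pivot line along stand y at x 17, y 66, z 120 mm. Arm 80 long, 12 wide, 8 thick; at 0 its tip leans 40 deg forward (x -34, z 181 mm); it opens backward (+x). Push at about 2 N, fingertips near z 163; stays where left. Open, its claw overhangs the axle's end to x -65 mm; the tip stands at z 180.
- blue_reel_mid (a point): Middle of the blue solder reel, about 0.22 kg: two blue flanges 46 mm in diameter, 60 mm over both; wire windings between them 38 mm across, 48 mm wide (grip across these from above; free before and behind); steel axle 10 mm thick, 144 mm long along y, at first along the stand's y. Raise it only once 90 mm before its seat, then clear of the levers. In the tray this point is 27 mm above the bench.
- tray: Shallow open green tray, fixed, 165 x 200 mm outside, 25 mm high, walls and floor 4 mm. Origin: centre of its underside; y along its long side, z up. The reel's axle fits in it any way round, best along y.
- amber_reel_mid (a point): Middle of the other reel, alike but with amber (orange) flanges, seated in its own twin stand. It must stay there.
There are look-alikes about, which are no part of the job. What is shaped like the blue_stand but pink or purple is not meant.

How it is judged:
On the way, in this order (a step that is already met when the one before it is completed fails the run):
1. the cam lever of the blue reel's stand is flipped open (past 1 rad) with the reel still in its seat (value of joint blue_stand_lever above 1 rad and distance of blue_reel_mid from where it was at the start of the episode below 0.02 m), for 0.1 s.
2. the blue reel has come down the slots and out at the front of the stand (x of blue_reel_mid in the frame of blue_stand below -0.045 m and z of blue_reel_mid in the frame of blue_stand below 0.08 m), for 0.02 s.
At the end, for the whole second after the job is handed in: The blue reel lies at rest on the floor of the green tray, inside its walls, its middle within 35 mm of the bench in height and its axle level within 10 degrees; its stand's lever is still open past 1 rad; the amber reel is within 15 mm of where it was, in its stand (x of blue_reel_mid in the frame of tray between -0.065 and 0.065 m and y of blue_reel_mid in the frame of tray between -0.08 and 0.08 m and height (world z) of blue_reel_mid below 0.035 m and angle between blue_reel_mid's own y axis and vertical between 1.39 and 1.75 rad and linear speed of blue_reel below 0.03 m/s and value of joint blue_stand_lever above 1 rad and distance of amber_reel_mid from where it was at the start of the episode below 0.015 m); the robot touches nothing.
It fails at once if the blue reel is let fall (faster than 0.8 m/s while not held, a drop of over 30 mm) (linear speed of blue_reel above 0.8 m/s and contact force between the fingers and blue_reel below 0.3 N).
It fails at once if the amber reel is moved more than 30 mm from its place (distance of amber_reel_mid from where it was at the start of the episode above 0.03 m).
It also fails if it takes over 59 s, if anything falls off the work surface, if the arm or the gripper's body presses on something with over 40 N, if the wrist force passes 120 N, or if a joint passes its speed limit or range.

### The arm

A 6-joint arm with a two-finger parallel gripper is mounted at the origin on the work surface. World frame = base frame: x ahead of the robot, y to its left, z up, the work surface at z = 0. Lengths are in m, angles in rad, forces in N, time in s.
With the tool pointing down it reaches from about 0.225 to 0.875 m from the base axis. Payload 3.4 kg.
Tool frame: the origin (TCP) lies at the very end of the fingers, on their centre line; the grasp point (between the pads) lies 19 mm behind it; z points along the fingers, y is the line along which they close (so a half turn about z gives the same grasp; the last joint's range is limited). The gripper opens to 85 mm and grips with 20 to 120 N. Pads are 22 mm wide; open, the fingers measure 114 mm over their backs; the gripper's body (76 mm by 85 mm) begins 54 mm behind the grasp point. The pads swing forward as they close: fully open they stand 13 mm farther back than shut.
Start: joints at [-0.121, 0.276, 1.505, -0, 1.361, -0.121], TCP at [0.575, -0, 0.231] pointing down, gripper open.
Joint ranges: [-2.89, 2.89], [-0.75, 2.08], [0.22, 2.7], [-1.18, 4.32], [0.11, 2.71], [-2.7, 2.7]. Speed limits (rad/s): [2.57, 2.57, 3.14, 3.14, 3.14, 3.14].

### API

Orientations are given as a unit quaternion [w, x, y, z].
In Python, from rig import get_state, optics, sign_off gives the robot as it stands.
- The arm moves only by the tool send_rows, never from a script. Its argument "increments" is a list of rows, each an object with "gripper": the gripper's target within -1 to 1 (shut at 1, half-way at 0, fully open at -1); "linear": the shift along the world's x, y, z in m, a list of three; "delta_rot": the turn, a rotation vector about the world's x, y, z in rad, a list of three. In form: [{"gripper": gripper, "linear": [dx, dy, dz], "delta_rot": [rx, ry, rz]}, ...]. A call has 1 to 8 rows; each row is the pose to reach, as a shift and turn from the pose commanded when the call began; what a row does not reach only later rows make up. A row lasts 1/10 s, in which the tool goes at most 50 mm and 8.59 degrees, less where a joint would pass 70% of its speed; a pose out of reach is approached as far as the arm can. A call with a gripper value outside its range is refused whole. The fingers move at their own pace and stop on an object; "newtons" is the grip in N (left out, the last holds). Time passes only in rows, so rows that repeat a pose let the fingers close. It gives the time, the measured TCP pose, the force, the opening and the grip force at its end, in the units of the state.
- get_state(): the state, without advancing time (a new reading comes with each control period).
- optics.get_image(name): name is "scene" or "side" or "wrist"; returns a dict with "pixels" (384x512x3 uint8, blue, green, red), "K" (3x3 intrinsics, pixels), "rvec" (rotation vector, rad) and "tvec" (3), from world to camera coordinates, as OpenCV has them; the wrist camera has in their place "T_tool_cam" (4x4, takes a point from camera to tool coordinates, whose origin is the TCP and whose axes are the flange's). Camera axes: x right, y down, z forward; pixel columns grow to the right and rows downward; lengths in m; the calibration is good to about 2 mm. The wrist camera is an equidistant fisheye: a pixel r from the principal point sees the ray r / f radians off the axis. A picture is of the moment at which its call begins: read the wrist's pose just before it. There is no depth.
- sign_off(): hands the job in; it is judged then, once.
The state is a dict: "clock": time; "qpos": joint angles; "qd": joint speeds; "effort": joint torques, N m; "position": TCP position; "ee_rot": TCP orientation; "contact_force": force on the tool from outside, world axes, zero at the start; "moment": the same for the moment, N m; "width": finger opening in m; "gripper_force": force on a finger pad.
Only numpy, scipy, OpenCV 4.12 (cv2) and the standard library are available. Lean on these libraries where they do the work, as an engineer would, in place of code of your own. Each camera call takes 0.05 s, during which the arm holds its last target. There are 200 camera calls.

## Working session

There is one attempt and no reset: what is moved stays moved. The work goes in short steps, Python scripts to look and compute and a tool call to move; the robot and the scene stay as the last step left them, time stands still between calls to the robot, and variables do not carry over. Pictures are saved under pics/ and viewed, at most 10 in all, crops included, and the job is handed in when it is done.

Besides the shell and the picture viewer there is one more tool, called after "Emit:" as name(argument=value, ...), one argument or row to a line, values as JSON. send_rows: Moves the arm, as the interface text tells. Its arguments: {"type":"object","properties":{"increments":{"type":"array"},"newtons":{"type":"number"}},"required":["increments"]}

```bash
ls; mkdir -p pics
python3 - <<'E'
from rig import get_state, optics
import cv2,pickle,numpy as np
s=get_state();print(s)
d={}
for n in("scene","side","wrist"):
    i=optics.get_image(n);d[n]=i;cv2.imwrite(f"pics/{n}0.png",i["pixels"])
    print(n,{k:np.round(v,4).tolist() for k,v in i.items() if k!="pixels"})
d["s"]=s
pickle.dump(d,open("d0.pkl","wb"))
cv2.imwrite("pics/both0.png",cv2.resize(np.hstack([d["scene"]["pixels"],d["side"]["pixels"]]),(800,300)))
E
```

```text
pics
{'clock': 0.0, 'qpos': array([-1.21016986e-01,  2.76611124e-01,  1.50611711e+00,  2.80931883e-05,
        1.36068835e+00, -1.21020700e-01]), 'qd': array([ 7.60421053e-04,  2.18633248e-03, -3.72283141e-05, -2.07534629e-03,
       -1.20907689e-03,  1.36495593e-03]), 'effort': array([ 6.20495921e-04, -4.16768074e+01, -2.45808578e+01, -1.52056768e-04,
        1.11346930e-02,  1.69860516e-05]), 'position': array([5.74486360e-01, 5.73967338e-05, 2.30436892e-01]), 'ee_rot': array([-7.26454615e-04,  7.07107255e-01,  7.07105720e-01, -5.51474337e-04]), 'contact_force': array([-0.44193145,  0.05907842, -0.02918889]), 'moment': array([-0.01645178,  0.01950553,  0.00461323]), 'gripper_force': 0.0, 'width': 0.08503933076374386}
scene {'K': [[391.7448, 0.0, 260.5895], [0.0, 391.7448, 193.1236], [0.0, 0.0, 1.0]], 'rvec': [1.8986, 1.7666, -0.6018], 'tvec': [-0.1606, -0.2563, 1.6288]}
side {'K': [[372.2872, 0.0, 250.327], [0.0, 372.2872, 193.3463], [0.0, 0.0, 1.0]], 'rvec': [0.4457, 2.8034, -1.0928], 'tvec': [0.3551, -0.1215, 1.4709]}
wrist {'K': [[297.3186, 0.0, 255.4892], [0.0, 297.3186, 195.7608], [0.0, 0.0, 1.0]], 'T_tool_cam': [[-0.0013, -0.9493, -0.3143, 0.0817], [1.0, -0.0015, 0.0005, -0.0006], [-0.0009, -0.3143, 0.9493, -0.1422], [0.0, 0.0, 0.0, 1.0]]}
```

View pics/scene0.png

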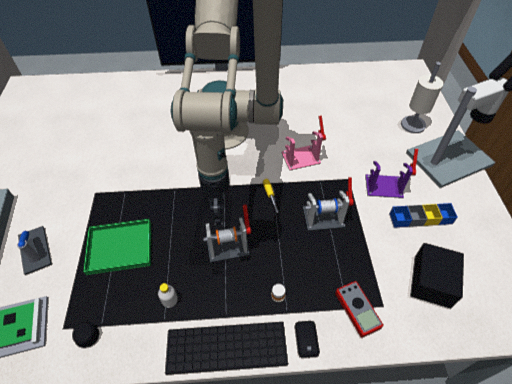

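View pics/side0.png

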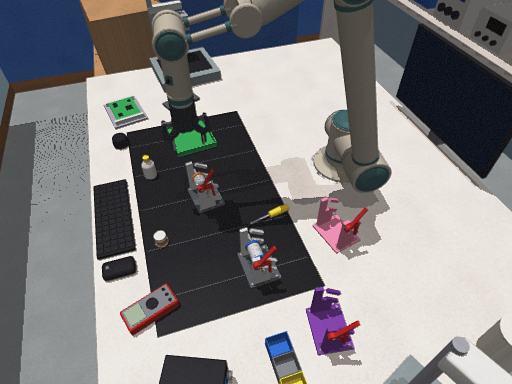

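Candidates in scene: pink stand (303,150), purple stand (390,180), amber-reel stand (228,240), blue-reel stand (328,208). The last is grey and holds a reel with blue flanges, so it fits. The tray is at (118,246). I'll confirm this with an enlarged crop.

Run:
```python
import cv2,pickle,numpy as np
d=pickle.load(open("d0.pkl","rb"))
a=d["scene"]["pixels"][170:240,290:370];b=d["side"]["pixels"][220:290,225:305]
f=lambda x:cv2.resize(x,None,fx=5,fy=5,interpolation=cv2.INTER_CUBIC)
cv2.imwrite("pics/crop1.png",np.hstack([f(a),f(b)]))
```

```text
(no output)
```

View pics/crop1.png

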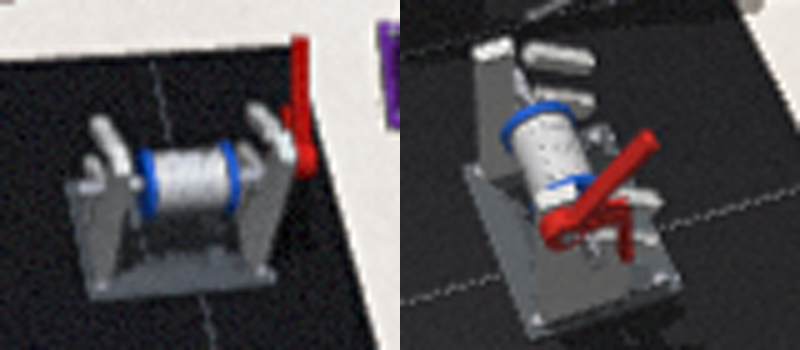

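Confirmed: grey stand, blue flanges, red lever shut. In scene the flanges are near (319.6,206) and (336.4,205), and the rear base edge runs from (308.6,229.6) to (344.4,226). In side the base corners are (252,286), (281,276) and (238,254).

```bash
cat > h.py <<'E'
import cv2,numpy as np
from scipy.spatial.transform import Rotation as R
def ray(im,uv):
    p=cv2.undistortPoints(np.array([[uv]],float),im["K"],None)[0,0]
    M=cv2.Rodrigues(np.asarray(im["rvec"],float))[0];t=np.asarray(im["tvec"]).ravel()
    d=M.T@np.r_[p,1];return -M.T@t,d/np.linalg.norm(d)
def onz(im,uv,z):
    o,d=ray(im,uv);return o+d*(z-o[2])/d[2]
def tri(rays):
    A=np.zeros((3,3));b=np.zeros(3)
    for o,d in rays:
        P=np.eye(3)-np.outer(d,d);A+=P;b+=P@o
    x=np.linalg.solve(A,b);return x,[np.linalg.norm((np.eye(3)-np.outer(d,d))@(x-o)) for o,d in rays]
def wray(im,s,uv):
    K=im["K"];v=np.array([uv[0]-K[0,2],uv[1]-K[1,2]]);r=np.hypot(*v);th=r/K[0,0]
    d=np.r_[v/max(r,1e-9)*np.sin(th),np.cos(th)];T=np.asarray(im["T_tool_cam"])
    q=s["ee_rot"];M=R.from_quat([q[1],q[2],q[3],q[0]]).as_matrix()
    return s["position"]+M@T[:3,3],M@T[:3,:3]@d
E
python3 - <<'E'
import pickle;from h import *
np.set_printoptions(precision=4,suppress=True)
d=pickle.load(open("d0.pkl","rb"));S=d["scene"];D=d["side"]
print("scene base rear",onz(S,(308.6,229.6),.008),onz(S,(344.4,226),.008))
print("side base",[onz(D,p,.008) for p in((252,286),(281,276),(238,254))])
def cents(im,mask_f,box):
    u0,v0,u1,v1=box;h=cv2.cvtColor(im["pixels"],cv2.COLOR_BGR2HSV)[v0:v1,u0:u1]
    m=mask_f(h);n,l,st,c=cv2.connectedComponentsWithStats(m.astype(np.uint8))
    return [(c[i]+[u0,v0],st[i,4],st[i,:4]) for i in range(1,n) if st[i,4]>5]
blue=lambda h:(abs(h[...,0].astype(int)-110)<14)&(h[...,1]>120)&(h[...,2]>50)
print(cents(S,blue,(300,180,360,235)));print(cents(D,blue,(235,230,290,275)))
print("mid",tri([ray(S,(328,206)),ray(D,(254.7,251))]))
print("flL",tri([ray(S,(319.6,206)),ray(D,(252,244))]),tri([ray(S,(336.4,205)),ray(D,(258,258))]))
for im,uv in((S,(328,206)),(D,(254.7,251))):print(onz(im,uv,.08))
g=lambda h:(abs(h[...,0].astype(int)-65)<15)&(h[...,1]>120)&(h[...,2]>50)
for im,box in((S,(70,200,170,290)),):
    u0,v0,u1,v1=box;h=cv2.cvtColor(im["pixels"],cv2.COLOR_BGR2HSV)[v0:v1,u0:u1]
    c=max(cv2.findContours(g(h).astype(np.uint8),0,2)[0],key=cv2.contourArea)
    q=cv2.approxPolyDP(cv2.convexHull(c),4,True)[:,0]+[u0,v0];print(q.tolist())
    print([onz(im,p,.025) for p in q])
E
```

```text
scene base rear [0.5081 0.287  0.008 ] [0.5024 0.4108 0.008 ]
side base [array([0.4983, 0.4076, 0.008 ]), array([0.4048, 0.4032, 0.008 ]), array([0.506 , 0.2872, 0.008 ])]
[(array([318.9592, 205.9184]), np.int32(49), array([17, 19,  5, 15], dtype=int32)), (array([335.8788, 204.3939]), np.int32(33), array([33, 18,  5, 15], dtype=int32))]
[(array([250.6571, 242.8857]), np.int32(35), array([10, 10, 15, 10], dtype=int32)), (array([260.3333, 255.75  ]), np.int32(12), array([22, 25,  7,  3], dtype=int32))]
mid (array([0.4711, 0.3472, 0.0907]), [np.float64(0.002315783311271337), np.float64(0.002315783311271455)])
flL (array([0.4699, 0.3202, 0.0902]), [np.float64(0.0012476103459311925), np.float64(0.0012476103459311706)]) (array([0.4704, 0.3746, 0.0932]), [np.float64(0.002683695148583672), np.float64(0.0026836951485836404)])
[0.4661 0.3508 0.08  ]
[0.4669 0.3388 0.08  ]
[[149, 220], [149, 265], [83, 271], [90, 226]]
[array([ 0.442 , -0.2504,  0.025 ]), array([ 0.6125, -0.2333,  0.025 ]), array([ 0.6186, -0.4347,  0.025 ]), array([ 0.4522, -0.445 ,  0.025 ])]
```

Emit:
send_rows(
  increments=[
    {"gripper": 1, "linear": [0, 0.04, 0.03], "delta_rot": [0, 0, 0]},
    {"gripper": 1, "linear": [-0.02, 0.08, 0.05], "delta_rot": [0, 0, 0]},
    {"gripper": 1, "linear": [-0.05, 0.12, 0.06], "delta_rot": [0, 0, 0]},
    {"gripper": 1, "linear": [-0.08, 0.16, 0.06], "delta_rot": [0, 0, 0]},
    {"gripper": 1, "linear": [-0.1, 0.2, 0.06], "delta_rot": [0, 0, 0.02]},
    {"gripper": 1, "linear": [-0.115, 0.24, 0.06], "delta_rot": [0, 0, 0.05]},
    {"gripper": 1, "linear": [-0.125, 0.28, 0.06], "delta_rot": [0, 0, 0.05]},
    {"gripper": 1, "linear": [-0.135, 0.32, 0.06], "delta_rot": [0, 0, 0.05]},
  ],
)

```text
clock: 0.95
position: [0.439, 0.3214, 0.2913]
ee_rot: [0.0, 0.689, 0.725, 0.0]
contact_force: [0.8, 0.6, 0.9]
width: -0.0001
gripper_force: 0.0
```

Emit:
send_rows(
  increments=[
    {"gripper": 1, "linear": [0, 0, 0], "delta_rot": [0, 0, 0]},
    {"gripper": 1, "linear": [0, 0, 0], "delta_rot": [0, 0, 0]},
    {"gripper": 1, "linear": [0, 0, 0], "delta_rot": [0, 0, 0]},
    {"gripper": 1, "linear": [0, 0, 0], "delta_rot": [0, 0, 0]},
  ],
)

```text
clock: 1.35
position: [0.4404, 0.3188, 0.2913]
ee_rot: [0.0, 0.69, 0.724, -0.0]
contact_force: [-0.0, 0.1, -0.6]
width: 0.0003
gripper_force: 0.0
```

Run:
```python
from rig import get_state, optics
import cv2,pickle,numpy as np
s=get_state();print(s["clock"],s["position"],s["ee_rot"])
i=optics.get_image("wrist");pickle.dump({"w":i,"s":s},open("d1.pkl","wb"))
cv2.imwrite("pics/w1.png",cv2.resize(i["pixels"],(800,600)))
```

```text
1.35 [0.44040663 0.31881718 0.29126505] [ 1.89417500e-04  6.89815919e-01  7.23984752e-01 -2.01334540e-04]
```

View pics/w1.png

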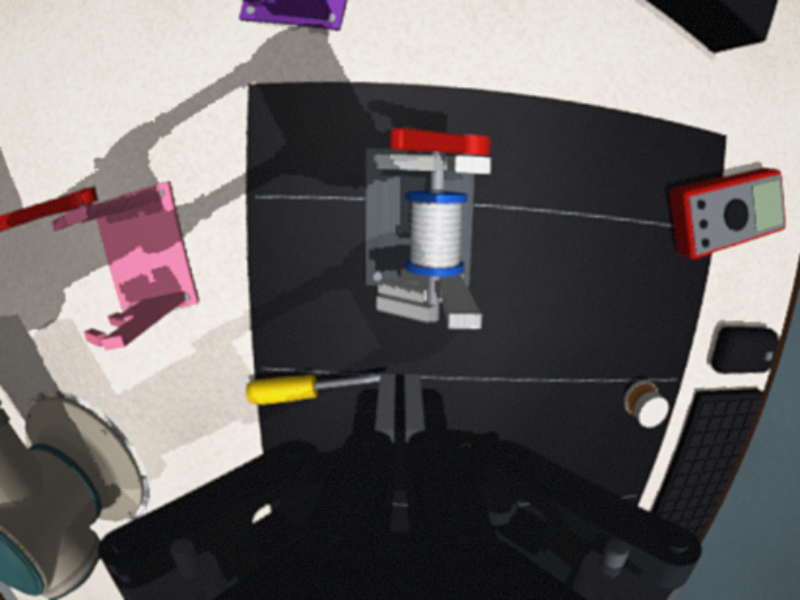

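The wrist view shows the blue reel centred near (437,233), the stand around it, and the red lever at (440,140) on the far (+y) side.

Run:
```python
import pickle;from h import *
np.set_printoptions(precision=4,suppress=True)
d=pickle.load(open("d1.pkl","rb"));W=d["w"];s=d["s"];k=512/800
d0=pickle.load(open("d0.pkl","rb"))
def wz(uv,z):
    o,v=wray(W,s,np.array(uv)*k);return o+v*(z-o[2])/v[2]
h=cv2.cvtColor(W["pixels"],cv2.COLOR_BGR2HSV)
m=((abs(h[...,0].astype(int)-110)<14)&(h[...,1]>120)&(h[...,2]>50));m[:110]=0;m[190:]=0;m[:,:240]=0;m[:,310:]=0
n,l,st,c=cv2.connectedComponentsWithStats(m.astype(np.uint8))
for i in range(1,n):
    if st[i,4]>5:
        x,y,w,hh,_=st[i];print(c[i]/k,np.array([x,y,w,hh])/k,"L/R/top@.08/.10",wz((x/k,(y+hh/2)/k),.08),wz(((x+w)/k,(y+hh/2)/k),.08),wz(c[i]/k,.10))
print("wind",wz((410,233),.08),wz((463,233),.08))
print("axle",wz((437.5,170),.083),wz((433.5,290),.083))
print("base corners z8 left top/bot",wz((366,150),.008),wz((366,285),.008),wz((473,285),.008))
print("tri mid",tri([wray(W,s,np.array((437,233))*k),ray(d0["scene"],(328,206)),ray(d0["side"],(254.7,251))]))
print("lever tip scene/side",tri([ray(d0["scene"],(350,178)),ray(d0["side"],(275,247.6))]),"wrist ends",wz((392,140),.181),wz((490,143),.12))
for nm,uv in(("scene",(228,237)),):
    print("amber",onz(d0[nm],uv,.09))
```

```text
[435.5108 196.4671] [406.25   190.625   60.9375  12.5   ] L/R/top@.08/.10 [0.4429 0.3704 0.08  ] [0.4893 0.3732 0.08  ] [0.4634 0.3736 0.1   ]
[433.054  269.6591] [404.6875 257.8125  59.375   20.3125] L/R/top@.08/.10 [0.4445 0.3148 0.08  ] [0.4912 0.3172 0.08  ] [0.4651 0.3194 0.1   ]
wind [0.4472 0.3427 0.08  ] [0.4881 0.345  0.08  ]
axle [0.4651 0.3923 0.083 ] [0.468  0.2988 0.083 ]
base corners z8 left top/bot [0.4061 0.4058 0.008 ] [0.4103 0.279  0.008 ] [0.5126 0.2839 0.008 ]
tri mid (array([0.4692, 0.3463, 0.0886]), [np.float64(0.0022626266664477488), np.float64(0.00354459728782365), np.float64(0.0017391313233683244)])
lever tip scene/side (array([0.4346, 0.4117, 0.1832]), [np.float64(0.0011278756596706887), np.float64(0.0011278756596706657)]) wrist ends [0.4318 0.4096 0.181 ] [0.4963 0.4142 0.12  ]
amber [0.5681 0.0185 0.09  ]
```

Measured: reel middle (0.467, 0.3465, 0.08), yaw about 0.04, lever tip (0.433, 0.411, 0.182). The sizes agree with those given. Next I go in front of the lever.

Emit:
send_rows(
  increments=[
    {"gripper": 1, "linear": [-0.03, 0.035, 0], "delta_rot": [0, 0, 0]},
    {"gripper": 1, "linear": [-0.055, 0.07, 0], "delta_rot": [0, 0, 0]},
    {"gripper": 1, "linear": [-0.055, 0.091, -0.02], "delta_rot": [0, 0, 0]},
    {"gripper": 1, "linear": [-0.055, 0.091, -0.06], "delta_rot": [0, 0, 0]},
    {"gripper": 1, "linear": [-0.055, 0.091, -0.1], "delta_rot": [0, 0, 0]},
    {"gripper": 1, "linear": [-0.055, 0.091, -0.128], "delta_rot": [0, 0, 0]},
    {"gripper": 1, "linear": [-0.055, 0.091, -0.128], "delta_rot": [0, 0, 0]},
    {"gripper": 1, "linear": [-0.055, 0.091, -0.128], "delta_rot": [0, 0, 0]},
  ],
)

```text
clock: 2.2
position: [0.3858, 0.4106, 0.1638]
ee_rot: [0.0, 0.69, 0.724, 0.0]
contact_force: [0.1, -0.4, 1.0]
width: -0.0001
gripper_force: 0.0
```

Emit:
send_rows(
  increments=[
    {"gripper": 1, "linear": [0.012, 0, 0], "delta_rot": [0, 0, 0]},
    {"gripper": 1, "linear": [0.024, 0, 0], "delta_rot": [0, 0, 0]},
    {"gripper": 1, "linear": [0.036, 0.001, 0], "delta_rot": [0, 0, 0]},
    {"gripper": 1, "linear": [0.045, 0.001, 0], "delta_rot": [0, 0, 0]},
  ],
)

```text
clock: 2.6
position: [0.4309, 0.4123, 0.1643]
ee_rot: [-0.001, 0.689, 0.724, 0.0]
contact_force: [-4.1, -0.0, 2.4]
width: 0.0001
gripper_force: 1.8
```

Emit:
send_rows(
  increments=[
    {"gripper": 1, "linear": [0.01, 0, 0], "delta_rot": [0, 0, 0]},
    {"gripper": 1, "linear": [0.02, 0.001, 0], "delta_rot": [0, 0, 0]},
    {"gripper": 1, "linear": [0.03, 0.001, 0], "delta_rot": [0, 0, 0]},
    {"gripper": 1, "linear": [0.04, 0.001, 0], "delta_rot": [0, 0, 0]},
    {"gripper": 1, "linear": [0.05, 0.002, 0], "delta_rot": [0, 0, 0]},
  ],
)

```text
clock: 3.1
position: [0.4802, 0.4136, 0.1627]
ee_rot: [-0.0, 0.689, 0.725, -0.001]
contact_force: [-3.4, -0.3, -0.3]
width: 0.0003
gripper_force: 1.4
```

Emit:
send_rows(
  increments=[
    {"gripper": 1, "linear": [0.006, 0, 0], "delta_rot": [0, 0, 0]},
    {"gripper": 1, "linear": [0.012, 0, 0], "delta_rot": [0, 0, 0]},
  ],
)

```text
clock: 3.3
position: [0.4921, 0.4138, 0.1627]
ee_rot: [-0.0, 0.689, 0.725, -0.001]
contact_force: [-3.0, -0.6, -0.2]
width: 0.0004
gripper_force: 1.2
```

Emit:
send_rows(
  increments=[
    {"gripper": 1, "linear": [0.005, 0, 0], "delta_rot": [0, 0, 0]},
  ],
)

```text
clock: 3.4
position: [0.4973, 0.4138, 0.163]
ee_rot: [-0.0, 0.689, 0.725, -0.0]
contact_force: [-2.6, 0.5, 0.3]
width: 0.0003
gripper_force: 1.1
```

Emit:
send_rows(
  increments=[
    {"gripper": 1, "linear": [0.004, 0, 0], "delta_rot": [0, 0, 0]},
  ],
)

```text
clock: 3.5
position: [0.5014, 0.414, 0.1633]
ee_rot: [0.0, 0.689, 0.725, 0.0]
contact_force: [-2.9, -0.7, 0.8]
width: 0.0
gripper_force: 1.1
```

Emit:
send_rows(
  increments=[
    {"gripper": 1, "linear": [0.004, 0, 0], "delta_rot": [0, 0, 0]},
  ],
)

```text
clock: 3.6
position: [0.5053, 0.414, 0.1635]
ee_rot: [0.0, 0.689, 0.725, 0.0]
contact_force: [-1.9, 1.5, 0.6]
width: 0.0002
gripper_force: 1.1
```

Emit:
send_rows(
  increments=[
    {"gripper": 1, "linear": [0.004, 0, 0], "delta_rot": [0, 0, 0]},
  ],
)

```text
clock: 3.7
position: [0.5092, 0.414, 0.1636]
ee_rot: [0.0, 0.689, 0.725, 0.0]
contact_force: [-2.4, 0.8, 0.5]
width: 0.0002
gripper_force: 1.1
```

Emit:
send_rows(
  increments=[
    {"gripper": 1, "linear": [0.003, 0, 0], "delta_rot": [0, 0, 0]},
  ],
)

```text
clock: 3.8
position: [0.5113, 0.414, 0.1634]
ee_rot: [-0.001, 0.689, 0.725, -0.001]
contact_force: [-8.1, 1.2, 1.8]
width: 0.0001
gripper_force: 3.6
```

Emit:
send_rows(
  increments=[
    {"gripper": 1, "linear": [-0.03, 0, 0], "delta_rot": [0, 0, 0]},
    {"gripper": 1, "linear": [-0.045, 0, 0.04], "delta_rot": [0, 0, 0]},
    {"gripper": 1, "linear": [-0.045, -0.03, 0.08], "delta_rot": [0, 0, 0]},
    {"gripper": -1, "linear": [-0.045, -0.0675, 0.09], "delta_rot": [0, 0, 0]},
    {"gripper": -1, "linear": [-0.045, -0.0675, 0.09], "delta_rot": [0, 0, -0.01]},
    {"gripper": -1, "linear": [-0.045, -0.0675, 0.09], "delta_rot": [0, 0, -0.01]},
    {"gripper": -1, "linear": [-0.045, -0.0675, 0.09], "delta_rot": [0, 0, -0.01]},
  ],
)

```text
clock: 4.5
position: [0.4675, 0.347, 0.2528]
ee_rot: [0.0, 0.693, 0.721, 0.0]
contact_force: [-0.6, -0.2, 0.3]
width: 0.0583
gripper_force: 0.0
```

Run:
```python
from rig import get_state, optics
from h import *
import pickle
np.set_printoptions(precision=4,suppress=True)
s=get_state();print(s["clock"],s["position"],s["ee_rot"],s["width"])
W=optics.get_image("wrist");D=optics.get_image("side");pickle.dump({"w":W,"s":s,"d":D},open("d2.pkl","wb"))
f=lambda x,w,h:cv2.resize(x,(w,h),interpolation=cv2.INTER_CUBIC)
cv2.imwrite("pics/w2.png",np.hstack([f(W["pixels"],533,400),f(D["pixels"][210:290,225:305],267,400)]))
h=cv2.cvtColor(W["pixels"],cv2.COLOR_BGR2HSV)
m=((abs(h[...,0].astype(int)-110)<14)&(h[...,1]>120)&(h[...,2]>50));m[:,:200]=0;m[:,340:]=0
n,l,st,c=cv2.connectedComponentsWithStats(m.astype(np.uint8))
def wz(uv,z):
    o,v=wray(W,s,uv);return o+v*(z-o[2])/v[2]
for i in range(1,n):
    if st[i,4]>15:
        x,y,w,hh,_=st[i];print(c[i],st[i],wz((x,y+hh/2),.08),wz((x+w,y+hh/2),.08),wz(c[i],.10))
```

```text
4.5 [0.4675 0.347  0.2528] [0.     0.6928 0.7211 0.0002] 0.05828295179665015
[254.8582 153.8842] [234 147  43  13 423] [0.4431 0.3713 0.08  ] [0.4892 0.3731 0.08  ] [0.4654 0.3753 0.1   ]
[254.6884 205.3913] [235 196  41  16 276] [0.4453 0.3138 0.08  ] [0.4915 0.3155 0.08  ] [0.4673 0.3203 0.1   ]
```

View pics/w2.png

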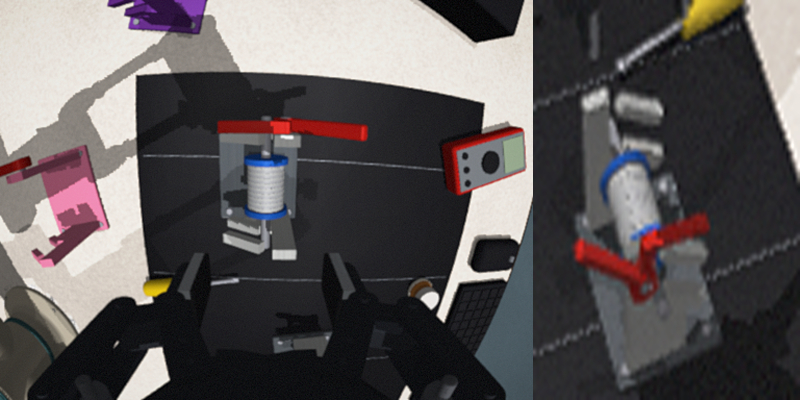

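The lever lies fully back (arm to the right at (365,133) in the wrist view), with the reel still seated at (0.467, 0.347). Next I descend and grip.

Emit:
send_rows(
  increments=[
    {"gripper": -1, "linear": [0, 0, -0.04], "delta_rot": [0, 0, 0]},
    {"gripper": -1, "linear": [0, 0, -0.08], "delta_rot": [0, 0, 0]},
    {"gripper": -1, "linear": [0, 0, -0.115], "delta_rot": [0, 0, 0]},
    {"gripper": -1, "linear": [0, 0, -0.145], "delta_rot": [0, 0, 0]},
    {"gripper": -1, "linear": [0, 0, -0.17], "delta_rot": [0, 0, 0]},
    {"gripper": -1, "linear": [0, 0, -0.185], "delta_rot": [0, 0, 0]},
    {"gripper": -1, "linear": [0, 0, -0.192], "delta_rot": [0, 0, 0]},
    {"gripper": -1, "linear": [0, 0, -0.192], "delta_rot": [0, 0, 0]},
  ],
)

```text
clock: 5.4
position: [0.4663, 0.3466, 0.0598]
ee_rot: [-0.0, 0.693, 0.721, -0.001]
contact_force: [0.9, -0.0, -0.1]
width: 0.0859
gripper_force: 0.0
```

Emit:
send_rows(
  increments=[
    {"gripper": 1, "linear": [0, 0, 0], "delta_rot": [0, 0, 0]},
    {"gripper": 1, "linear": [0, 0, 0], "delta_rot": [0, 0, 0]},
    {"gripper": 1, "linear": [0, 0, 0], "delta_rot": [0, 0, 0]},
    {"gripper": 1, "linear": [0, 0, 0], "delta_rot": [0, 0, 0]},
    {"gripper": 1, "linear": [0, 0, 0], "delta_rot": [0, 0, 0]},
    {"gripper": 1, "linear": [0, 0, 0], "delta_rot": [0, 0, 0]},
  ],
  newtons=50,
)

```text
clock: 6.0
position: [0.4678, 0.3469, 0.0624]
ee_rot: [0.0, 0.693, 0.721, 0.001]
contact_force: [-0.7, -0.4, 6.0]
width: 0.0365
gripper_force: 49.7
```

Emit:
send_rows(
  increments=[
    {"gripper": 1, "linear": [0, 0, 0.006], "delta_rot": [0, 0, 0]},
    {"gripper": 1, "linear": [0, 0, 0.012], "delta_rot": [0, 0, 0]},
    {"gripper": 1, "linear": [0, 0, 0.018], "delta_rot": [0, 0, 0]},
    {"gripper": 1, "linear": [0, 0, 0.018], "delta_rot": [0, 0, 0]},
  ],
)

```text
clock: 6.4
position: [0.4675, 0.3467, 0.0801]
ee_rot: [0.0, 0.693, 0.721, 0.001]
contact_force: [0.2, -0.2, -2.1]
width: 0.0364
gripper_force: 50.3
```

Emit:
send_rows(
  increments=[
    {"gripper": 1, "linear": [-0.01, -0.0004, -0.006], "delta_rot": [0, 0, 0]},
    {"gripper": 1, "linear": [-0.02, -0.0008, -0.013], "delta_rot": [0, 0, 0]},
    {"gripper": 1, "linear": [-0.03, -0.0012, -0.02], "delta_rot": [0, 0, 0]},
    {"gripper": 1, "linear": [-0.04, -0.0016, -0.027], "delta_rot": [0, 0, 0]},
  ],
)

```text
clock: 6.8
position: [0.4252, 0.3445, 0.0512]
ee_rot: [-0.0, 0.693, 0.721, -0.001]
contact_force: [0.1, 0.1, -1.9]
width: 0.0368
gripper_force: 50.3
```

Emit:
send_rows(
  increments=[
    {"gripper": 1, "linear": [-0.01, -0.0004, -0.007], "delta_rot": [0, 0, 0]},
    {"gripper": 1, "linear": [-0.02, -0.0008, -0.012], "delta_rot": [0, 0, 0]},
    {"gripper": 1, "linear": [-0.03, -0.0012, -0.014], "delta_rot": [0, 0, 0]},
    {"gripper": 1, "linear": [-0.045, -0.0018, -0.014], "delta_rot": [0, 0, 0]},
    {"gripper": 1, "linear": [-0.06, -0.0024, -0.014], "delta_rot": [0, 0, 0]},
  ],
)

```text
clock: 7.3
position: [0.366, 0.3425, 0.0385]
ee_rot: [0.0, 0.693, 0.721, 0.0]
contact_force: [-1.3, 0.5, -2.3]
width: 0.0366
gripper_force: 50.3
```

Emit:
send_rows(
  increments=[
    {"gripper": 1, "linear": [-0.005, 0, 0.03], "delta_rot": [0, 0, 0]},
    {"gripper": 1, "linear": [-0.005, 0, 0.07], "delta_rot": [0, 0, 0]},
    {"gripper": 1, "linear": [-0.005, 0, 0.11], "delta_rot": [0, 0, 0]},
    {"gripper": 1, "linear": [-0.005, 0, 0.15], "delta_rot": [0, 0, 0]},
    {"gripper": 1, "linear": [-0.005, 0, 0.19], "delta_rot": [0, 0, 0]},
    {"gripper": 1, "linear": [0, -0.02, 0.22], "delta_rot": [0, 0, 0]},
    {"gripper": 1, "linear": [0, -0.06, 0.23], "delta_rot": [0, 0, 0]},
    {"gripper": 1, "linear": [0.01, -0.1, 0.23], "delta_rot": [0, 0, 0]},
  ],
)

```text
clock: 8.1
position: [0.3761, 0.2423, 0.2707]
ee_rot: [0.001, 0.692, 0.722, 0.002]
contact_force: [1.4, -0.5, -2.8]
width: 0.0367
gripper_force: 51.2
```

Emit:
send_rows(
  increments=[
    {"gripper": 1, "linear": [0.01, -0.04, 0], "delta_rot": [0, 0, 0]},
    {"gripper": 1, "linear": [0.02, -0.08, 0], "delta_rot": [0, 0, 0]},
    {"gripper": 1, "linear": [0.03, -0.12, 0], "delta_rot": [0, 0, 0]},
    {"gripper": 1, "linear": [0.04, -0.16, 0], "delta_rot": [0, 0, 0]},
    {"gripper": 1, "linear": [0.05, -0.2, 0], "delta_rot": [0, 0, 0]},
    {"gripper": 1, "linear": [0.06, -0.24, 0], "delta_rot": [0, 0, 0]},
    {"gripper": 1, "linear": [0.07, -0.28, 0], "delta_rot": [0, 0, 0]},
    {"gripper": 1, "linear": [0.08, -0.32, 0], "delta_rot": [0, 0, 0]},
  ],
)

```text
clock: 8.9
position: [0.4563, -0.0784, 0.2685]
ee_rot: [0.0, 0.693, 0.721, 0.0]
contact_force: [0.8, -0.2, -3.5]
width: 0.0366
gripper_force: 51.2
```

Emit:
send_rows(
  increments=[
    {"gripper": 1, "linear": [0.01, -0.04, 0], "delta_rot": [0, 0, 0]},
    {"gripper": 1, "linear": [0.02, -0.08, 0], "delta_rot": [0, 0, 0]},
    {"gripper": 1, "linear": [0.03, -0.12, 0], "delta_rot": [0, 0, 0]},
    {"gripper": 1, "linear": [0.04, -0.16, 0], "delta_rot": [0, 0, 0]},
    {"gripper": 1, "linear": [0.05, -0.2, 0], "delta_rot": [0, 0, 0]},
    {"gripper": 1, "linear": [0.06, -0.24, 0], "delta_rot": [0, 0, 0]},
    {"gripper": 1, "linear": [0.07, -0.26, 0], "delta_rot": [0, 0, 0]},
    {"gripper": 1, "linear": [0.08, -0.264, 0], "delta_rot": [0, 0, 0]},
  ],
)

```text
clock: 9.7
position: [0.5368, -0.3434, 0.2676]
ee_rot: [-0.0, 0.694, 0.72, -0.0]
contact_force: [0.0, 0.4, -3.0]
width: 0.0363
gripper_force: 51.2
```

Run:
```python
from rig import get_state, optics
from h import *
np.set_printoptions(precision=4,suppress=True)
s=get_state();W=optics.get_image("wrist");S=optics.get_image("scene")
f=lambda x:cv2.resize(x,(400,300))
cv2.imwrite("pics/w3.png",np.hstack([f(W["pixels"]),f(S["pixels"])]))
h=cv2.cvtColor(W["pixels"],cv2.COLOR_BGR2HSV)
g=((abs(h[...,0].astype(int)-65)<15)&(h[...,1]>120)&(h[...,2]>50)).astype(np.uint8)
c=max(cv2.findContours(g,0,2)[0],key=cv2.contourArea);q=cv2.approxPolyDP(cv2.convexHull(c),6,True)[:,0]
for p in q:
    o,v=wray(W,s,p);print(p,o+v*(.025-o[2])/v[2])
```

```text
[310  85] [ 0.6023 -0.2374  0.025 ]
[312 227] [ 0.6208 -0.4335  0.025 ]
[199 234] [ 0.4582 -0.4505  0.025 ]
[183  93] [ 0.4393 -0.2526  0.025 ]
```

View pics/w3.png

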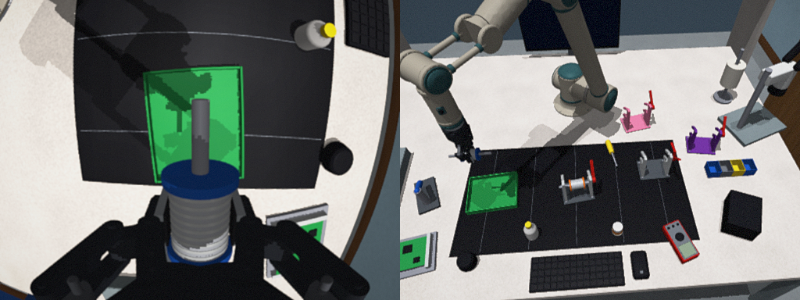

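The wrist view shows the reel held level above the tray. The tray centre is at (0.530, -0.343).

Emit:
send_rows(
  increments=[
    {"gripper": 1, "linear": [-0.006, 0, -0.04], "delta_rot": [0, 0, 0.03]},
    {"gripper": 1, "linear": [-0.006, 0, -0.08], "delta_rot": [0, 0, 0.05]},
    {"gripper": 1, "linear": [-0.006, 0, -0.12], "delta_rot": [0, 0, 0.05]},
    {"gripper": 1, "linear": [-0.006, 0, -0.16], "delta_rot": [0, 0, 0.05]},
    {"gripper": 1, "linear": [-0.006, 0, -0.19], "delta_rot": [0, 0, 0.05]},
    {"gripper": 1, "linear": [-0.006, 0, -0.215], "delta_rot": [0, 0, 0.05]},
    {"gripper": 1, "linear": [-0.006, 0, -0.23], "delta_rot": [0, 0, 0.05]},
    {"gripper": 1, "linear": [-0.006, 0, -0.24], "delta_rot": [0, 0, 0.05]},
  ],
)

```text
clock: 10.6
position: [0.5302, -0.3388, 0.0275]
ee_rot: [-0.001, 0.674, 0.739, 0.0]
contact_force: [-0.0, 0.5, -1.8]
width: 0.0362
gripper_force: 51.2
```

Emit:
send_rows(
  increments=[
    {"gripper": 1, "linear": [0, 0, -0.004], "delta_rot": [0, 0, 0]},
    {"gripper": 1, "linear": [0, 0, -0.008], "delta_rot": [0, 0, 0]},
    {"gripper": 1, "linear": [0, 0, -0.012], "delta_rot": [0, 0, 0]},
  ],
)

```text
clock: 10.9
position: [0.5317, -0.3417, 0.0173]
ee_rot: [0.001, 0.674, 0.738, 0.0]
contact_force: [0.6, 0.3, -2.7]
width: 0.0365
gripper_force: 51.2
```

Emit:
send_rows(
  increments=[
    {"gripper": 1, "linear": [0, 0, -0.003], "delta_rot": [0, 0, 0]},
    {"gripper": 1, "linear": [0, 0, -0.003], "delta_rot": [0, 0, 0]},
  ],
)

```text
clock: 11.1
position: [0.531, -0.3415, 0.0133]
ee_rot: [0.0, 0.675, 0.738, 0.0]
contact_force: [0.1, 0.9, -2.2]
width: 0.0363
gripper_force: 51.2
```

Emit:
send_rows(
  increments=[
    {"gripper": 1, "linear": [0, 0, -0.002], "delta_rot": [0, 0, 0]},
    {"gripper": 1, "linear": [0, 0, -0.002], "delta_rot": [0, 0, 0]},
  ],
)

```text
clock: 11.3
position: [0.531, -0.3416, 0.0113]
ee_rot: [0.0, 0.675, 0.738, 0.0]
contact_force: [-0.9, 1.0, -2.1]
width: 0.0369
gripper_force: 51.2
```

Emit:
send_rows(
  increments=[
    {"gripper": 1, "linear": [0, 0, -0.0015], "delta_rot": [0, 0, 0]},
    {"gripper": 1, "linear": [0, 0, -0.0015], "delta_rot": [0, 0, 0]},
  ],
)

```text
clock: 11.5
position: [0.5309, -0.3415, 0.0097]
ee_rot: [-0.0, 0.675, 0.738, 0.0]
contact_force: [-0.2, -0.4, -2.4]
width: 0.0365
gripper_force: 51.2
```

Emit:
send_rows(
  increments=[
    {"gripper": 1, "linear": [0, 0, -0.001], "delta_rot": [0, 0, 0]},
    {"gripper": 1, "linear": [0, 0, -0.001], "delta_rot": [0, 0, 0]},
  ],
)

```text
clock: 11.7
position: [0.531, -0.3416, 0.0095]
ee_rot: [0.0, 0.675, 0.738, -0.0]
contact_force: [-2.7, 0.8, 3.0]
width: 0.0365
gripper_force: 51.8
```

The reel has touched down (vertical force -2.4 to +3.0 N), so I release and retreat.

Emit:
send_rows(
  increments=[
    {"gripper": -1, "linear": [0, 0, 0.001], "delta_rot": [0, 0, 0]},
    {"gripper": -1, "linear": [0, 0, 0.001], "delta_rot": [0, 0, 0]},
    {"gripper": -1, "linear": [0, 0, 0.001], "delta_rot": [0, 0, 0]},
    {"gripper": -1, "linear": [0, 0, 0.001], "delta_rot": [0, 0, 0]},
    {"gripper": -1, "linear": [0, 0, 0.001], "delta_rot": [0, 0, 0]},
    {"gripper": -1, "linear": [0, 0, 0.001], "delta_rot": [0, 0, 0]},
    {"gripper": -1, "linear": [0, 0, 0.001], "delta_rot": [0, 0, 0]},
    {"gripper": -1, "linear": [0, 0, 0.001], "delta_rot": [0, 0, 0]},
  ],
)

```text
clock: 12.5
position: [0.531, -0.3415, 0.0098]
ee_rot: [0.0, 0.675, 0.738, 0.0]
contact_force: [-0.1, 0.4, -0.3]
width: 0.0853
gripper_force: 0.0
```

Emit:
send_rows(
  increments=[
    {"gripper": -1, "linear": [0, 0, 0.02], "delta_rot": [0, 0, 0]},
    {"gripper": -1, "linear": [0, 0, 0.05], "delta_rot": [0, 0, 0]},
    {"gripper": -1, "linear": [0, 0, 0.09], "delta_rot": [0, 0, 0]},
    {"gripper": -1, "linear": [0, 0, 0.13], "delta_rot": [0, 0, 0]},
    {"gripper": -1, "linear": [0, 0, 0.17], "delta_rot": [0, 0, 0]},
    {"gripper": -1, "linear": [0, 0, 0.2], "delta_rot": [0, 0, 0]},
    {"gripper": -1, "linear": [0, 0, 0.2], "delta_rot": [0, 0, 0]},
    {"gripper": -1, "linear": [0, 0, 0.2], "delta_rot": [0, 0, 0]},
  ],
)

```text
clock: 13.3
position: [0.5311, -0.3416, 0.2105]
ee_rot: [0.001, 0.675, 0.738, 0.0]
contact_force: [0.2, 0.7, -0.3]
width: 0.0855
gripper_force: 0.0
```

Run:
```python
from rig import get_state, optics
from h import *
s=get_state();W=optics.get_image("wrist");S=optics.get_image("scene")
f=lambda x:cv2.resize(x,(400,300))
cv2.imwrite("pics/w4.png",np.hstack([f(W["pixels"]),f(S["pixels"][150:270,240-40:360])]))
h=cv2.cvtColor(W["pixels"],cv2.COLOR_BGR2HSV)
m=((abs(h[...,0].astype(int)-110)<14)&(h[...,1]>120)&(h[...,2]>50))
n,l,st,c=cv2.connectedComponentsWithStats(m.astype(np.uint8))
for i in range(1,n):
    if st[i,4]>40:
        o,v=wray(W,s,c[i]);print(c[i],st[i],o+v*(.045-o[2])/v[2])
```

```text
[255.31733333 151.912     ] [236 146  40  12 375] [ 0.5282462  -0.31367377  0.045     ]
[255.28099174 201.79752066] [236 194  39  13 242] [ 0.53310273 -0.36879484  0.045     ]
[  6.62686567 379.29850746] [  0 372  19  12 134] [-0.08524266 -0.93635194  0.045     ]
```

View pics/w4.png

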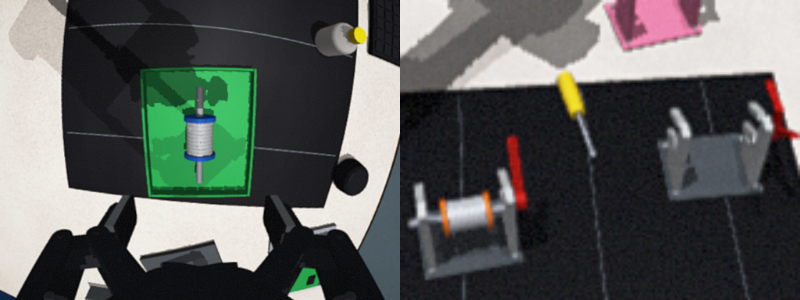

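The reel lies flat at (0.531, -0.341) inside the tray, the amber reel is still seated, and the blue stand is empty with its lever open.

```bash
python3 -c "
from rig import sign_off;print(sign_off())"
```

```text
the job is handed in; nothing more can be done
None
```

I handed the job in at about 13 s: the blue reel lies flat in the green tray, its stand's lever was left fully open, and the amber reel is still in its stand; sign-off returned no verdict.

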